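# Open the bell jar at the gift-wrapping table

## Robot

A 6-joint arm with a two-finger parallel gripper is mounted at the origin on the work surface. World frame = base frame: x ahead of the robot, y to its left, z up, the work surface at z = 0. Lengths are in m, angles in rad, forces in N, time in s.
With the tool pointing down it reaches from about 0.225 to 0.875 m from the base axis. Payload 3.4 kg.
Tool frame: the origin (TCP) lies between the finger pads; the fingertips stand 11 mm ahead of it and the grasp point (between the pads) lies 8 mm behind it; z points along the fingers, y is the line along which they close (so a half turn about z gives the same grasp; the last joint's range is limited). The gripper opens to 85 mm and grips with 20 to 120 N. Pads are 22 mm wide; open, the fingers measure 114 mm over their backs; the gripper's body (76 mm by 85 mm) begins 54 mm behind the grasp point. The pads swing forward as they close: fully open they stand 13 mm farther back than shut.
Start: joints at [-1.458, 0.276, 1.505, -0, 1.361, -0.121], TCP at [0.133, -0.559, 0.242] pointing down, gripper open.
Joint ranges: [-2.89, 2.89], [-0.75, 2.08], [0.22, 2.7], [-1.18, 4.32], [0.11, 2.71], [-2.7, 2.7]. Speed limits (rad/s): [2.57, 2.57, 3.14, 3.14, 3.14, 3.14].

## Interface

Orientations are given as a unit quaternion [w, x, y, z].
In Python, from rig import manip, imaging gives the robot as it stands. The module is installed in compiled form; this text tells all that it offers.
- The arm moves only by the tool jog_arm, never from a script. Its argument "deltas" is one flat list of numbers, 7 for each row, row after row: the turn, a rotation vector about the world's x, y, z in degrees, then the shift along the world's x, y, z in mm, then the opening, from 0 (shut) to 1 (fully open). In form: [ax, ay, az, tx, ty, tz, gripper, ax, ay, az, tx, ty, tz, gripper, ...]. A call has 1 to 20 rows; each row is the pose to reach, as a shift and turn from the pose commanded when the call began; what a row does not reach only later rows make up. A row lasts 1/10 s, in which the tool goes at most 50 mm and 8.59 degrees, less where a joint would pass 70% of its speed; a pose out of reach is approached as far as the arm can. A call with a gripper value outside its range is refused whole. The fingers move at their own pace and stop on an object; "grip_force" is the grip in N (left out, the last holds). Time passes only in rows, so rows that repeat a pose let the fingers close. It gives the time, the measured TCP pose, the force, the opening and the grip force at its end, in the units of the state.
- manip.get_state(): the state, without advancing time (a new reading comes with each control period).
- imaging.get_image(name): name is "side" or "top" or "wrist"; returns the picture (400x640x3 uint8, blue, green, red); there is no depth.
- imaging.calibration(name): a dict with "mtx" (3x3 intrinsics, pixels), "dist" ([k1, k2, p1, p2, k3] as OpenCV has them; the pictures are not rectified), "cam_to_world" (4x4, takes a point from camera to world coordinates). Camera axes: x right, y down, z forward; pixel columns grow to the right and rows downward; lengths in m; the calibration is good to about 2 mm. A picture is of the moment at which its call begins: read the wrist's pose just before it. calibration takes no time and is no camera call; for the wrist camera it gives the pose at the moment of the call.
- manip.sign_off(): hands the job in; it is judged then, once.
The state is a dict: "clock": time; "qpos": joint angles; "qd": joint speeds; "effort": joint torques, N m; "position": TCP position; "ee_rot": TCP orientation; "contact_force": force on the tool from outside, world axes, zero at the start; "moment": the same for the moment, N m; "width": finger opening in m; "gripper_force": force on a finger pad.
Only numpy, scipy, OpenCV 4.12 (cv2) and the standard library are available. Lean on these libraries where they do the work, as an engineer would, in place of code of your own. Each camera call takes 0.05 s, during which the arm holds its last target. There are 200 camera calls.

## Task

Stand the closed jar of bells all the way down in the square pocket of the wooden holder, so that the holder keeps it from spinning, then unscrew its tight cap (counter-clockwise seen from above) until the threads let go. Finish while still holding the cap in the gripper, level and centred just above the open jar, clear of it but no more than about 3 cm over its mouth, with the jar left seated in the holder. Leave the gift box, the tape roll and the water bottle where they are.

Things in the scene. Friction and masses are not known exactly. Their poses are not given: they have to be found in the camera images.
- jar_center (a point): Loose clear glass jar of small metal bells, 0.3 to 0.5 kg. Square body 58 x 58 mm, 60 mm tall, then a round neck 38 mm across, mouth 100 mm above the underside. Point: on the axis, 30 mm above the underside; x, y square to its flat sides, z up. It can be carried by its tight cap, whose top is then 108 mm above the underside.
- jar_mouth (a point): Centre of the jar's mouth, axes as the jar. A sprung rubber gasket ring in it presses the cap up (15 N), so turning takes up to about 0.6 N m; with the cap off it stands 10 mm above this point. Tight, the cap's x axis is 10 to 22 degrees counter-clockwise (from above) of the jar's; the cap is free from 68 degrees on (46 to 58 of turn) and meets a stop at about 103.
- cap_center (a point): Plain steel screw cap, 50 g, 54 mm across (skirt of 16 flat facets, one facing its x axis), 26 mm high; point at its centre, half-way up, 95 mm above the jar's underside when tight; z up. 12 mm of bare neck below it. It rises 2 mm while turned counter-clockwise, then springs up some mm when free; pulled before that, it lifts the jar.
- holder_floor (a point): Fixed light-wood holder block, 104 x 104 mm, 36 mm high, with a square pocket 64 x 64 mm open at the top, 24 mm deep, with bevelled upper edges. Point: centre of the pocket's floor, 12 mm above the table; x, y square to the pocket's walls, z up. The jar may stand in it any of four ways round.
- gift_box: Bystander: wrapped gift box, 130 x 100 x 65 mm, origin at the centre of its underside, at the far side of the table.
- tape_roll: Bystander: clear tape roll lying flat, 68 mm across, 19 mm high, origin at the centre of its underside, at the robot's side of the work.
- water_bottle: Bystander: water bottle, 62 mm across, 160 mm tall, origin at the centre of its underside, far out to the left.
Things that resemble listed ones, but are neither listed nor needed, are in the scene too. Leave any green, purple or turquoise look-alike of the part that bears cap_center alone.

How it is judged:
By the outcome, as a careful person would: the job done as asked, in the order asked, and still so for the second after the job is handed in, while the arm keeps its last pose, push and grip.
It also fails if it takes over 48 s, if anything falls off the work surface, if the arm or the gripper's body presses on something with over 40 N, if the wrist force passes 120 N, or if a joint passes its speed limit or range.

## Working session

There is one attempt and no reset: what is moved stays moved. The work goes in short steps, Python scripts to look and compute and a tool call to move; the robot and the scene stay as the last step left them, time stands still between calls to the robot, and variables do not carry over. Pictures are saved under pics/ and viewed, at most 10 in all, crops included, and the job is handed in when it is done.

Besides the shell and the picture viewer there is one more tool, called after "Call:" as name(argument=value, ...) on one line, values as JSON. jog_arm: Moves the arm, as the interface text tells. Its arguments: {"type":"object","properties":{"deltas":{"type":"array"},"grip_force":{"type":"number"}},"required":["deltas"]}

```bash
mkdir -p pics
cat > h.py <<'E'
import numpy as np, cv2
from rig import manip, imaging
def snap(n,f):
    im=imaging.get_image(n); cv2.imwrite('pics/'+f,im); return im
def ray(n,uv,cal=None):
    c=cal or imaging.calibration(n); T=np.array(c['cam_to_world'])
    p=cv2.undistortPoints(np.array(uv,float).reshape(-1,1,2),np.array(c['mtx']),np.array(c['dist'])).reshape(-1,2)
    d=np.c_[p,np.ones(len(p))]@T[:3,:3].T
    return T[:3,3],d
def onz(n,uv,z,cal=None):
    o,d=ray(n,uv,cal); return o+d*((z-o[2])/d[:,2])[:,None]
def proj(n,P,cal=None):
    c=cal or imaging.calibration(n); T=np.linalg.inv(np.array(c['cam_to_world']))
    r,_=cv2.Rodrigues(T[:3,:3]); return cv2.projectPoints(np.array(P,float).reshape(-1,1,3),r,T[:3,3],np.array(c['mtx']),np.array(c['dist']))[0].reshape(-1,2)
E
python3 - <<'E'
from h import *
a=snap('top','top0.png');b=snap('side','side0.png')
for n in('top','side','wrist'):
    c=imaging.calibration(n);print(n,np.round(c['cam_to_world'],3).tolist(),np.round(c['mtx'],0).tolist())
E
```

```text
top [[-0.004, -0.993, 0.118, 0.489], [-1.0, 0.007, 0.024, 0.096], [-0.025, -0.118, -0.993, 1.12], [0.0, 0.0, 0.0, 1.0]] [[442.0, 0.0, 312.0], [0.0, 442.0, 193.0], [0.0, 0.0, 1.0]]
side [[-0.984, -0.133, 0.12, 0.47], [-0.179, 0.695, -0.696, 0.825], [0.009, -0.707, -0.708, 0.831], [0.0, 0.0, 0.0, 1.0]] [[455.0, 0.0, 321.0], [0.0, 455.0, 207.0], [0.0, 0.0, 1.0]]
wrist [[0.232, -0.935, -0.268, 0.2], [-0.973, -0.223, -0.064, -0.542], [-0.0, 0.275, -0.961, 0.373], [0.0, 0.0, 0.0, 1.0]] [[294.0, 0.0, 318.0], [0.0, 294.0, 201.0], [0.0, 0.0, 1.0]]
```

View pics/top0.png

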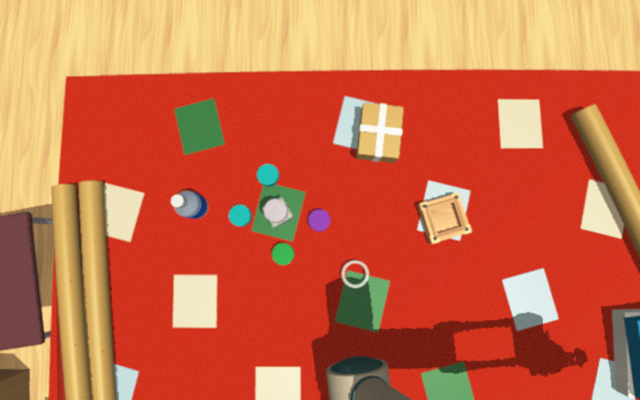

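View pics/side0.png

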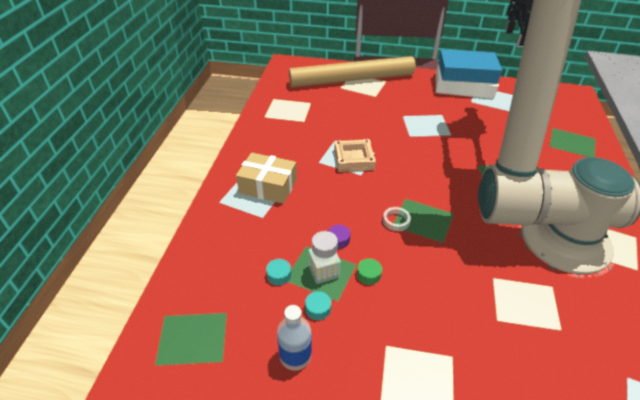

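The top view shows the jar with its grey steel cap at (275,210). The look-alikes are turquoise caps at (267,174) and (239,215), a purple one at (319,219) and a green one at (282,254). The holder is at (444,218), tape at (355,274), gift box at (380,132) and bottle at (188,204). In the side view the steel cap is on the jar at (324,242) and the holder is at (355,155). I choose the grey cap on the jar and will check it in a close crop.

Run:
```python
from h import *
a=cv2.imread('pics/top0.png');b=cv2.imread('pics/side0.png')
c1=cv2.resize(a[160:260,225:345],None,fx=3.3,fy=3.3,interpolation=2);c2=cv2.resize(a[170:250,410:480],(289,330),interpolation=2)
c3=cv2.resize(b[225:295,270:390],None,fx=3.3,fy=3.3,interpolation=2);c4=cv2.resize(b[130:180,325:385],(277,231),interpolation=2)
H=np.zeros((561,700,3),np.uint8);H[:330,:396]=c1;H[:330,400:689]=c2;H[330:,:396]=c3;H[330:,400:677]=c4
cv2.imwrite('pics/crop0.png',H)
print('cap',onz('top',[[275,210]],.108),onz('side',[[324.5,239]],.108))
print('holder',onz('top',[[444,218]],.036),onz('side',[[355,150]],.036))
for n,uv,z in[('gift',[380,132],.065),('tape',[355,274],.019),('bot',[180,200],.16),('teal',[267,174],.026),('teal2',[239,215],.026),('pur',[319,219],.026),('gr',[282,254],.026)]:print(n,onz('top',[uv],z).round(3))
```

```text
cap [[0.56935452 0.2062896  0.108     ]] [[0.56841771 0.20447429 0.108     ]]
holder [[ 0.55270559 -0.2001173   0.036     ]] [[ 0.55089574 -0.20133315  0.036     ]]
gift [[ 0.762 -0.044  0.065]]
tape [[0.418 0.018 0.019]]
bot [[0.588 0.412 0.16 ]]
teal [[0.667 0.236 0.026]]
teal2 [[0.564 0.305 0.026]]
pur [[0.553 0.106 0.026]]
gr [[0.467 0.197 0.026]]
```

View pics/crop0.png

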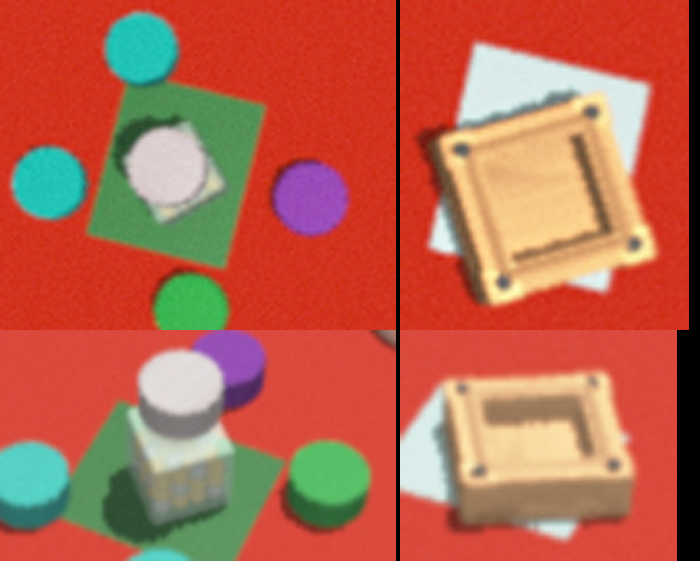

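The crop confirms it: the plain steel cap sits on the square jar, and the turquoise, purple and green caps lie loose around it. The two views agree to 2 mm on both the jar (0.569, 0.205) and the holder (0.552, -0.201). I go above the holder first.

Call:
jog_arm(deltas=[0,0,0,42,36,0,1,0,0,0,84,72,0,1,0,0,0,126,108,0,1,0,0,0,168,144,0,1,0,0,0,210,180,0,1,0,0,0,252,216,0,1,0,0,0,294,252,0,1,0,0,0,336,288,0,1,0,0,0,378,324,0,1,0,0,0,419,358,0,1,0,0,0,419,358,0,1,0,0,0,419,358,0,1,0,0,0,419,358,0,1])

```text
clock: 1.4
position: [0.5525, -0.2003, 0.2415]
ee_rot: [-0.0, 0.993, 0.118, -0.001]
contact_force: [-0.8, -0.9, -0.3]
width: 0.0853
gripper_force: 0.0
```

Run:
```python
from h import *
from scipy.spatial.transform import Rotation as R
s=manip.get_state();print(s['clock'],s['position'],s['ee_rot'],s['qpos'],s['width'])
w,x,y,z=s['ee_rot'];print(R.from_quat([x,y,z,w]).as_matrix().round(3))
snap('wrist','w1.png')
```

```text
1.4 [ 0.55254111 -0.20025229  0.24146495] [-2.12275453e-04  9.93002662e-01  1.18088540e-01 -8.74701729e-04] [-4.65688740e-01  2.96446249e-01  1.47737850e+00 -6.23048744e-04
  1.36946146e+00  8.68503139e-01] 0.0852610371139239
[[ 0.972  0.235 -0.002]
 [ 0.235 -0.972  0.   ]
 [-0.002 -0.001 -1.   ]]
```

View pics/w1.png

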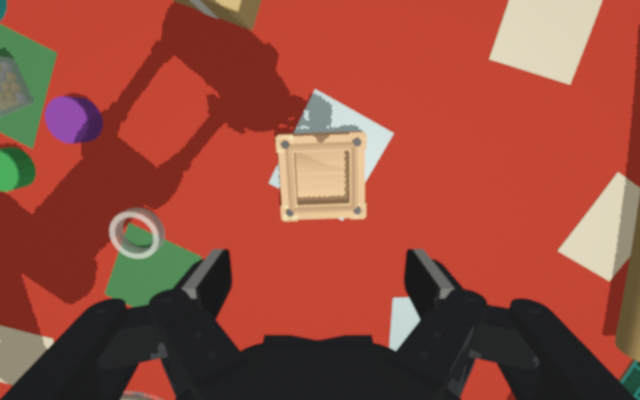

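The wrist view shows the holder at (321,177), its four corner screws near (285,144), (357,142), (362,210) and (290,212), and the fingers at the bottom corners. I measure the screws and move on to above the jar.

Run:
```python
from h import *
im=cv2.imread('pics/w1.png');g=cv2.cvtColor(im,6).astype(float);P=[]
for u,v in[(285,144),(357,142),(362,210),(290,212)]:
    r=im[v-7:v+8,u-7:u+8,2].astype(float);w=np.clip(r.min()+50-r,0,None);yy,xx=np.mgrid[v-7:v+8,u-7:u+8]
    P.append([(w*xx).sum()/w.sum(),(w*yy).sum()/w.sum()])
X=onz('wrist',P,.036);print(np.round(P,1),X.round(4));print(X.mean(0))
for i in range(4):
    d=X[(i+1)%4]-X[i];print(np.linalg.norm(d),np.degrees(np.arctan2(d[1],d[0]))%90)
```

```text
[[284.9 144.2]
 [356.5 141.6]
 [357.1 210.2]
 [289.2 212.4]] [[ 0.5811 -0.1548  0.036 ]
 [ 0.6029 -0.2332  0.036 ]
 [ 0.5244 -0.2557  0.036 ]
 [ 0.5025 -0.1765  0.036 ]]
[ 0.55274468 -0.20504108  0.036     ]
0.0812931343644509 15.563124292782945
0.08165989021640914 16.031351712350073
0.08221009916907505 15.433573251150094
0.08147166083003517 15.387710896504641
```

Call:
jog_arm(deltas=[0,0,0,2,45,5,1,0,0,0,4,90,10,1,0,0,0,6,135,15,1,0,0,0,8,180,20,1,0,0,0,10,225,25,1,0,0,0,12,270,30,1,0,0,0,14,315,30,1,0,0,0,16,360,30,1,0,0,0,17,405,30,1,0,0,0,17,405,30,1,0,0,0,17,405,30,1])

```text
clock: 2.55
position: [0.5689, 0.2026, 0.2721]
ee_rot: [0.001, 0.993, 0.117, -0.0]
contact_force: [0.6, -0.8, 0.8]
width: 0.0855
gripper_force: 0.0
```

Run:
```python
from h import *
s=manip.get_state();print(s['clock'],s['position'],s['qpos'])
im=snap('wrist','w2.png');P=proj('wrist',[[.569,.205,.108]])[0];print(P)
u,v=P.astype(int);c=im[max(0,v-65):v+65,u-80:u+80];print(u-80,max(0,v-65),c.shape)
cv2.imwrite('pics/w2c.png',cv2.resize(c,None,fx=4.5,fy=4.5,interpolation=2))
```

```text
2.55 [0.5688631  0.20259479 0.27210887] [ 2.27706849e-01  3.06090865e-01  1.38773932e+00 -1.28934493e-03
  1.44872620e+00  1.56478449e+00]
[315.40384088 185.76746943]
235 120 (130, 160, 3)
```

View pics/w2c.png

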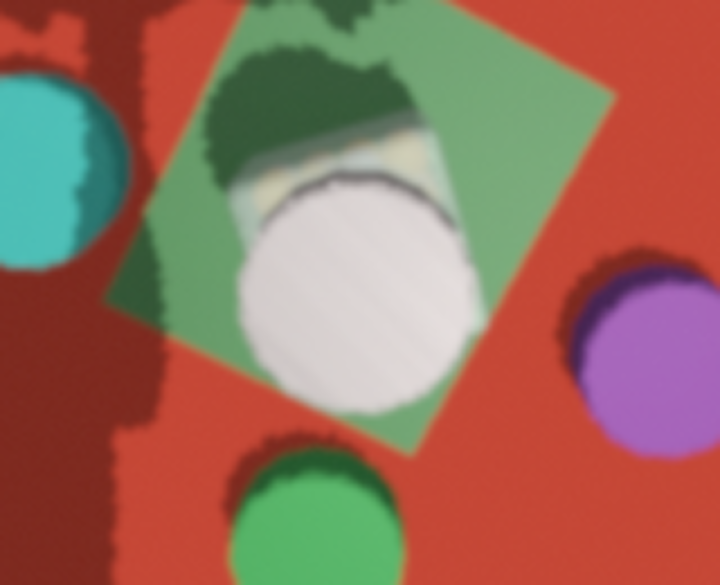

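The crop shows the steel cap top as a disc near pixel (315,185), and the jar shoulder's upper edge from about (287,162) to (331,148) with its right corner near (343,191). The turquoise, purple and green caps are 45 to 70 px away. I measure the cap's centre and the jar's yaw.

Run:
```python
from h import *
im=cv2.imread('pics/w2.png');hsv=cv2.cvtColor(im,40)
m=((hsv[...,1]<40)&(hsv[...,2]>185)).astype(np.uint8);m[:,:260]=0;m[:,380:]=0;m[:130]=0;m[240:]=0
m=cv2.morphologyEx(m,2,np.ones((5,5)))
cs=max(cv2.findContours(m,0,1)[0],key=cv2.contourArea)
(c,r)=cv2.minEnclosingCircle(cs);M=cv2.moments(cs);print(c,r,M['m10']/M['m00'],M['m01']/M['m00'])
hull=cv2.convexHull(cs)
X=onz('wrist',hull.reshape(-1,2),.108)[:,:2]
A=np.c_[2*X,np.ones(len(X))];s=np.linalg.lstsq(A,(X**2).sum(1),rcond=None)[0];print('cap c',s[:2],'R',np.sqrt(s[2]+s[:2]@s[:2]))
cc=lambda x,y:[235+x/4.5,120+y/4.5]
Q=onz('wrist',[cc(232,185),cc(430,128),cc(487,320),cc(245,250),cc(250,170),cc(410,120)],.060);print(Q.round(4))
for i,j in((0,1),(1,2),(4,5)):
    d=Q[j]-Q[i];print(np.linalg.norm(d),np.degrees(np.arctan2(d[1],d[0]))%90)
# 16th harmonic of rim
g=im.astype(float)
ctr=np.r_[s[:2],.108]; th=np.radians(np.arange(0,360,.5)); rr=np.arange(.020,.034,.0001)
g1=cv2.GaussianBlur(im[...,2].astype(np.float32)-0*1,(0,0),.6); sat=hsv[...,1].astype(np.float32)
cal=imaging.calibration('wrist');R=[]
for t in th:
    P=ctr+np.c_[rr*np.cos(t),rr*np.sin(t),0*rr];p=proj('wrist',P,cal).astype(np.float32)
    v=cv2.remap(im[...,1],p[:,0].reshape(1,-1),p[:,1].reshape(1,-1),1)[0].astype(float)
    k=np.argmax(v<165);R.append(rr[k])
R=np.array(R);k=np.array([np.abs((R*np.exp(-1j*n*th)).mean())*2e3 for n in range(12,22)]);print(k.round(3))
z=(R*np.exp(-1j*16*th)).mean();print('corner phase',np.degrees(-np.angle(z)/16)%22.5,'flat',(np.degrees(-np.angle(z)/16)+11.25)%22.5)
```

```text
(315.0063781738281, 184.48406982421875) 27.058509826660156 314.5606897706345 185.99681901891844
cap c [0.56809462 0.20558965] R 0.026889965291886267
[[0.5793 0.2424 0.06  ]
 [0.6055 0.1957 0.06  ]
 [0.5594 0.1685 0.06  ]
 [0.5632 0.2356 0.06  ]
 [0.5842 0.2386 0.06  ]
 [0.6062 0.2012 0.06  ]]
0.05354074689139872 29.270416610708182
0.05346919356904779 30.63584597292595
0.043454684350694016 30.520373078096313
[0.822 0.438 0.585 0.555 0.298 1.071 0.102 0.262 0.896 0.319]
corner phase 18.94751689111443 flat 7.697516891114428
```

The cap is at (0.568, 0.2056) with R 26.9 mm, which matches the given size. The jar's yaw is 30° (mod 90) and the holder's is 15.6°. The facet normals should lie near 1° mod 22.5, so I turn the gripper by −12.6° and descend.

Call:
jog_arm(deltas=[0,0,-6.3,-1,2,-20,1,0,0,-12.6,-1,2,-50,1,0,0,-12.6,-1,2,-80,1,0,0,-12.6,-1,2,-110,1,0,0,-12.6,-1,2,-140,1,0,0,-12.6,-1,2,-165,1,0,0,-12.6,-1,2,-180,1,0,0,-12.6,-1,2,-187,1,0,0,-12.6,-1,2,-187,1,0,0,-12.6,-1,2,-187,1])

```text
clock: 3.6
position: [0.569, 0.2047, 0.0863]
ee_rot: [-0.0, 1.0, 0.006, 0.001]
contact_force: [-0.2, -0.9, 0.2]
width: 0.0855
gripper_force: 0.0
```

Call:
jog_arm(deltas=[0,0,0,0,0,0,0.6,0,0,0,0,0,0,0.4,0,0,0,0,0,0,0.2,0,0,0,0,0,0,0,0,0,0,0,0,0,0,0,0,0,0,0,0,0,0,0,0,0,0,0,0,0,0,0,0,0,0,0], grip_force=60)

```text
clock: 4.4
position: [0.5687, 0.2062, 0.0866]
ee_rot: [-0.0, 1.0, 0.007, 0.001]
contact_force: [-1.4, 1.2, 6.3]
width: 0.0536
gripper_force: 62.0
```

Gripped at width 53.6 mm, so the pads are on the flats. I lift 70 mm and carry the jar to above the holder, turning −14.4°.

Call:
jog_arm(deltas=[0,0,0,0,0,15,0,0,0,0,0,0,40,0,0,0,0,0,0,70,0,0,0,0,0,-20,70,0,0,0,-2,-2,-55,70,0,0,0,-4,-4,-95,70,0,0,0,-6,-6,-135,70,0,0,0,-8,-8,-175,70,0,0,0,-10,-10,-215,70,0,0,0,-12,-12,-255,70,0,0,0,-14.4,-14,-295,70,0,0,0,-14.4,-15,-335,70,0,0,0,-14.4,-16,-370,70,0,0,0,-14.4,-16,-395,70,0,0,0,-14.4,-16,-410,70,0,0,0,-14.4,-16,-410,70,0,0,0,-14.4,-16,-410,70,0,0,0,-14.4,-16,-410,70,0], grip_force=90)

```text
clock: 6.2
position: [0.552, -0.2027, 0.155]
ee_rot: [-0.001, 0.993, -0.118, -0.001]
contact_force: [1.1, -0.3, -2.5]
width: 0.0524
gripper_force: 95.1
```

Run:
```python
from h import *
s=manip.get_state();print(s['clock'],s['position'],s['contact_force'],s['width'])
w=snap('wrist','w3.png');t=snap('top','t3.png');b=snap('side','s3.png')
H=np.zeros((600,800,3),np.uint8)
def put(im,c,h,x,y,f):
    u,v=c;q=cv2.resize(im[max(0,v-h):v+h,u-h:u+h],None,fx=f,fy=f,interpolation=2);H[y:y+q.shape[0],x:x+q.shape[1]]=q[:600-y,:800-x];print(u-h,max(0,v-h))
P=[.5525,-.204,.06]
put(w,(320,200),100,0,0,2);
put(b,tuple(proj('side',[P])[0].astype(int)),50,400,0,4);put(t,tuple(proj('top',[P])[0].astype(int)),50,0,400,2)
cv2.imwrite('pics/c3.png',H)
```

```text
6.2 [ 0.55197225 -0.20274015  0.15504467] [ 1.10038885 -0.25897122 -2.50990037] 0.0524356249269174
220 100
305 92
398 167
```

View pics/c3.png

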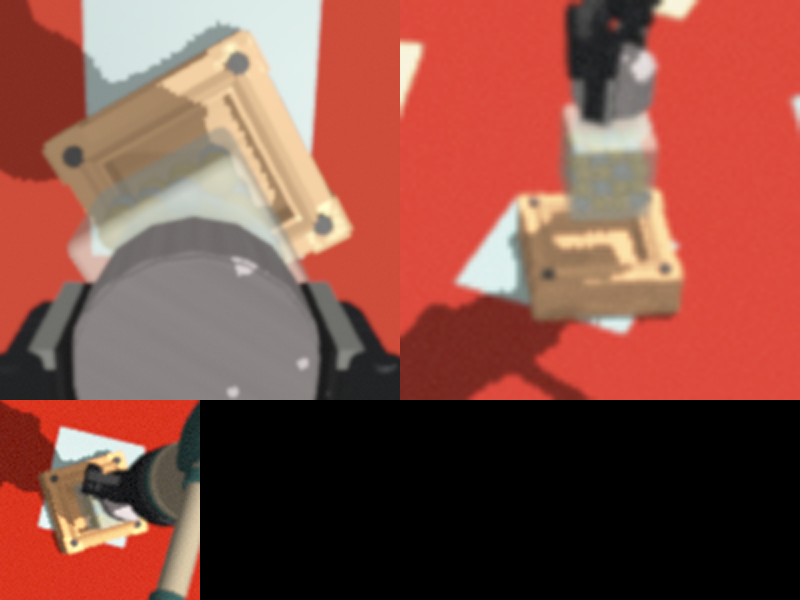

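The wrist crop shows the cap in the fingers at the bottom, the glass body behind it, and the holder screws at about (338,131), (256,178) and (381,212). The side view shows the jar hanging upright clear of the holder. I enlarge the jar edge to get its yaw.

Run:
```python
from h import *
im=cv2.imread('pics/w3.png');P=[]
for u,v in[(338,131),(256,178),(381,212)]:
    r=im[v-7:v+8,u-7:u+8,2].astype(float);w=np.clip(r.min()+50-r,0,None);yy,xx=np.mgrid[v-7:v+8,u-7:u+8]
    P.append([(w*xx).sum()/w.sum(),(w*yy).sum()/w.sum()])
X=onz('wrist',P,.036);print(np.round(P,1),X.round(4),'ctr',(X[1]+X[2])/2)
d=X[0]-X[1];print(np.linalg.norm(d),np.degrees(np.arctan2(d[1],d[0]))%90);d=X[0]-X[2];print(np.linalg.norm(d),np.degrees(np.arctan2(d[1],d[0]))%90)
c=im[140:260,245:385];q=cv2.resize(c,None,fx=5,fy=5,interpolation=2)
q=cv2.createCLAHE(2,(4,4)).apply(cv2.cvtColor(q,6));cv2.imwrite('pics/c4.png',q)
# predicted shoulder / bottom rect for jar centred at TCP, yaw 15.6
s=manip.get_state();z0=s['position'][2]-.0866
t=np.radians(15.6);B=np.array([[np.cos(t),-np.sin(t)],[np.sin(t),np.cos(t)]])
for z in(z0+.06,z0):
    K=[[*(s['position'][:2]+B@np.array(k)*.029),z] for k in((1,1),(1,-1),(-1,-1),(-1,1))]
    print(((proj('wrist',K)-[245,140])*5).round(0).tolist())
```

```text
[[338.4 131.3]
 [256.2 177.9]
 [381.2 212.1]] [[ 0.6042 -0.2328  0.036 ]
 [ 0.5823 -0.1546  0.036 ]
 [ 0.5258 -0.2551  0.036 ]] ctr [ 0.55405007 -0.20485686  0.036     ]
0.08116637337273251 15.64193513608835
0.08145659011210887 15.914614007637772
[[26.0, 406.0], [473.0, 163.0], [700.0, 584.0], [279.0, 789.0]]
[[111.0, 274.0], [443.0, 90.0], [617.0, 411.0], [298.0, 574.0]]
```

View pics/c4.png

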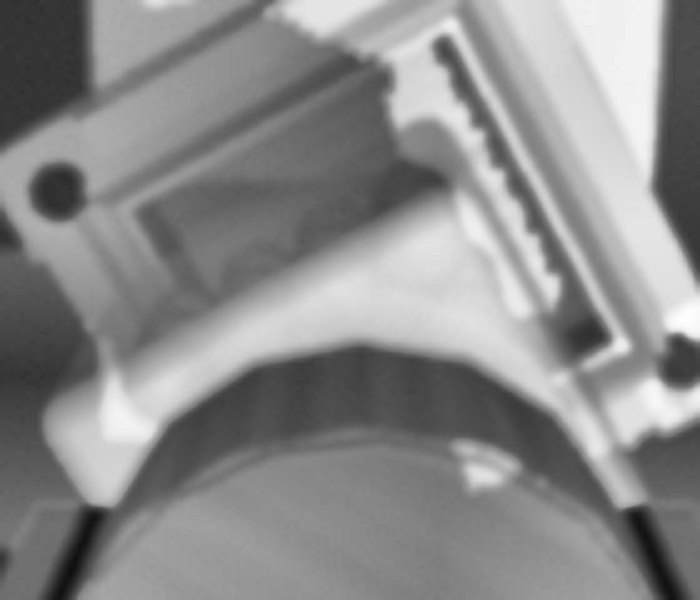

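The shoulder edge line through (260,282) in this crop matches the predicted line for a 15.6° yaw in both slope and position. The holder centre is at (0.5535, −0.205), so I shift by (+2, −2) mm and lower the jar.

Call:
jog_arm(deltas=[0,0,0,2,-2,0,0,0,0,0,2,-2,-10,0,0,0,0,2,-2,-20,0,0,0,0,2,-2,-25,0,0,0,0,2,-2,-30,0,0,0,0,2,-2,-35,0,0,0,0,2,-2,-40,0,0,0,0,2,-2,-40,0,0,0,0,2,-2,-40,0])

```text
clock: 7.25
position: [0.5542, -0.2064, 0.1153]
ee_rot: [0.0, 0.993, -0.118, -0.0]
contact_force: [0.6, 0.3, -4.6]
width: 0.0525
gripper_force: 95.1
```

Call:
jog_arm(deltas=[0,0,0,0,0,-5,0,0,0,0,0,0,-10,0,0,0,0,0,0,-13,0,0,0,0,0,0,-15,0,0,0,0,0,0,-16,0,0,0,0,0,0,-16.5,0,0,0,0,0,0,-16.5,0,0,0,0,0,0,-16.5,0])

```text
clock: 8.05
position: [0.5542, -0.2063, 0.0991]
ee_rot: [0.0, 0.993, -0.118, 0.0]
contact_force: [-1.1, 0.7, 0.1]
width: 0.0527
gripper_force: 95.4
```

Call:
jog_arm(deltas=[0,0,0,0,0,-1,0,0,0,0,0,0,-1,0,0,0,0,0,0,-1,0,0,0,4,0,0,-1,0,0,0,8,0,0,-1,0,0,0,12,0,0,-1,0,0,0,16,0,0,-0.8,0,0,0,20,0,0,-0.6,0,0,0,20,0,0,-0.6,0], grip_force=110)

```text
clock: 8.95
position: [0.5551, -0.2067, 0.0995]
ee_rot: [0.001, 0.998, 0.056, 0.001]
contact_force: [-1.2, 1.5, 5.3]
width: 0.0517
gripper_force: 114.1
```

```bash
python3 -c "
from h import *
s=manip.get_state();print({k:np.round(s[k],3) for k in('clock','position','contact_force','moment','width','gripper_force','qpos')})"
```

```text
{'clock': np.float64(8.95), 'position': array([ 0.555, -0.207,  0.1  ]), 'contact_force': array([-1.223,  1.542,  5.281]), 'moment': array([0.172, 0.164, 0.144]), 'width': np.float64(0.052), 'gripper_force': np.float64(114.124), 'qpos': array([-0.474,  0.411,  1.678,  0.   ,  1.05 ,  0.985])}
```

Call:
jog_arm(deltas=[0,0,5,0,0,0.1,0,0,0,10,0,0,0.3,0,0,0,15,0,0,0.5,0,0,0,20,0,0,0.7,0,0,0,25,0,0,0.9,0,0,0,30,0,0,1.1,0,0,0,35,0,0,1.3,0,0,0,40,0,0,1.5,0,0,0,40,0,0,1.5,0])

```text
clock: 9.85
position: [0.5552, -0.2069, 0.1011]
ee_rot: [0.001, 0.919, 0.394, 0.001]
contact_force: [-1.1, 1.0, 6.6]
width: 0.0522
gripper_force: 114.2
```

```bash
python3 -c "
from h import *
s=manip.get_state();print({k:np.round(s[k],3) for k in('clock','position','contact_force','moment','width','gripper_force','qpos')})"
```

```text
{'clock': np.float64(9.85), 'position': array([ 0.555, -0.207,  0.101]), 'contact_force': array([-1.059,  0.994,  6.621]), 'moment': array([0.146, 0.173, 0.075]), 'width': np.float64(0.052), 'gripper_force': np.float64(114.201), 'qpos': array([-0.474,  0.409,  1.676, -0.   ,  1.053,  0.287])}
```

Call:
jog_arm(deltas=[0,0,4,0,0,0.2,0,0,0,8,0,0,0.4,0,0,0,12,0,0,0.6,0,0,0,15,0,0,0.8,0,0,0,15,0,0,0.8,0,0,0,15,0,0,2,0,0,0,15,0,0,3,0,0,0,15,0,0,3,0])

```text
clock: 10.65
position: [0.5547, -0.2067, 0.1028]
ee_rot: [0.001, 0.86, 0.51, 0.0]
contact_force: [1.8, 0.0, 0.8]
width: 0.0522
gripper_force: 114.2
```

```bash
python3 -c "
from h import *
s=manip.get_state();print({k:np.round(s[k],3) for k in('clock','position','contact_force','moment','width','gripper_force','qpos')})
w=snap('wrist','w5.png')
H=np.zeros((400,800,3),np.uint8);H[:]=0
H[:,:400]=cv2.resize(w[100:300,220:420],None,fx=2,fy=2,interpolation=2)
b=snap('side','s5.png');u,v=proj('side',[[.554,-.206,.08]])[0].astype(int);print(u,v);H[:,400:]=cv2.resize(b[v-40:v+40,u-40:u+40],(400,400),interpolation=2)
cv2.imwrite('pics/c5.png',H)"
```

```text
{'clock': np.float64(10.65), 'position': array([ 0.555, -0.207,  0.103]), 'contact_force': array([1.817, 0.017, 0.836]), 'moment': array([ 0.006, -0.16 , -0.014]), 'width': np.float64(0.052), 'gripper_force': np.float64(114.212), 'qpos': array([-0.474,  0.408,  1.674, -0.   ,  1.059,  0.026])}
355 136
```

View pics/c5.png

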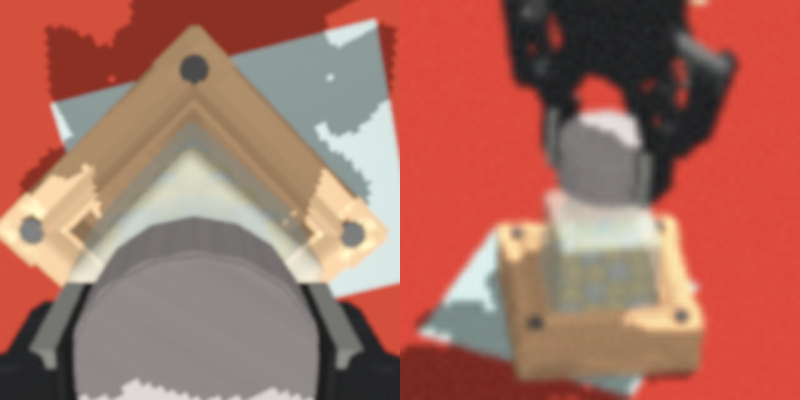

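The crops show the jar seated in the pocket with the cap held at (320,265) and the turning torque gone. I lift a little further and watch whether the jar's weight appears.

Call:
jog_arm(deltas=[0,0,0,0,0,2,0,0,0,0,0,0,4,0,0,0,0,0,0,6,0,0,0,0,0,0,6,0,0,0,0,0,0,6,0])

```text
clock: 11.25
position: [0.5539, -0.2062, 0.1086]
ee_rot: [-0.0, 0.86, 0.51, -0.0]
contact_force: [0.2, -0.7, -0.7]
width: 0.0524
gripper_force: 114.6
```

```bash
python3 -c "
from h import *
s=manip.get_state();print({k:np.round(s[k],3) for k in('clock','position','contact_force','moment','width')})"
```

```text
{'clock': np.float64(11.25), 'position': array([ 0.554, -0.206,  0.109]), 'contact_force': array([ 0.189, -0.713, -0.723]), 'moment': array([0.022, 0.015, 0.032]), 'width': np.float64(0.052)}
```

The cap is free, since there is only about 0.5 N of pull. I lift it to 32 mm above its tight position, which puts its rim 14 mm over the mouth and 4 mm clear of the gasket.

Call:
jog_arm(deltas=[0,0,0,0,0,4,0,0,0,0,0,0,8,0,0,0,0,0,0,12,0,0,0,0,0,0,16,0,0,0,0,0,0,19,0,0,0,0,0,0,22,0,0,0,0,0,0,22,0,0,0,0,0,0,22,0,0,0,0,0,0,22,0])

```text
clock: 12.15
position: [0.5541, -0.2063, 0.1305]
ee_rot: [-0.0, 0.86, 0.511, -0.0]
contact_force: [0.4, 1.3, -0.6]
width: 0.0522
gripper_force: 114.6
```

```bash
python3 -c "
from h import *
s=manip.get_state();print({k:np.round(s[k],3) for k in('clock','position','ee_rot','contact_force','moment','width')})
w=snap('wrist','w6.png')
H=np.zeros((450,800,3),np.uint8)
H[:400,:300]=cv2.resize(w[100:300,220:420],(300,400),interpolation=2)
b=snap('side','s6.png');u,v=proj('side',[[.554,-.206,.09]])[0].astype(int);print(u-35,v-32);H[:,300:]=cv2.resize(b[v-32:v+31,u-35:u+35],(500,450),interpolation=2)
print(proj('side',[[.554,-.206,.112],[.554,-.206,.126]]))
cv2.imwrite('pics/c6.png',H)"
```

```text
{'clock': np.float64(12.15), 'position': array([ 0.554, -0.206,  0.131]), 'ee_rot': array([-0.   ,  0.86 ,  0.511, -0.   ]), 'contact_force': array([ 0.374,  1.308, -0.571]), 'moment': array([-0.018,  0.021, -0.019]), 'width': np.float64(0.052)}
320 101
[[355.80202449 126.64464022]
 [356.12666826 122.34229739]]
```

View pics/c6.png

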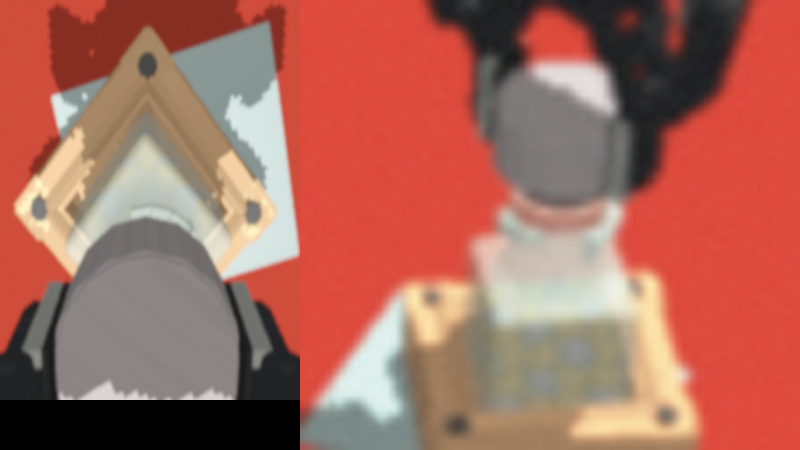

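The side crop shows the cap at about (357,118), level and in line above the open neck, with the gasket visible below it at about (358,131) and the jar seated in the holder. The job is done, so I hand it in.

```bash
python3 -c "
from rig import manip
print(manip.sign_off())"
```

```text
the job is handed in; nothing more can be done
None
```

I handed the job in at about 12 s of the 48 s allowed: the jar is seated in the holder, and its unscrewed cap is held level and centred about 14 mm above the mouth, roughly 4 mm clear of the gasket.

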